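# Fetch the setting master from behind the plug gauges

### The arm

A 6-joint arm with a two-finger parallel gripper is mounted at the origin on the work surface. World frame = base frame: x ahead of the robot, y to its left, z up, the work surface at z = 0. Lengths are in m, angles in rad, forces in N, time in s.
With the tool pointing down it reaches from about 0.4 to 0.925 m from the base axis. Payload 12.5 kg.
Tool frame: the origin (TCP) lies on the mounting face of the last link; the fingertips stand 190 mm ahead of it and the grasp point (between the pads) lies 171 mm ahead of it; z points along the fingers, x is the direction in which the jaws open and shut, and the axes are right-handed (so a half turn about z gives the same grasp; the last joint's range is limited). The gripper opens to 95 mm and grips with 3 to 60 N. Pads are 20 mm wide; open, the fingers measure 119 mm over their backs; the gripper's body (75 mm by 180 mm) begins 59 mm behind the grasp point.
Start: joints at [1.099, 0.491, 1.559, -0, 1.092, -0.106], TCP at [0.224, 0.584, 0.405] pointing down, gripper open.
Joint ranges: [-3.1, 3.1], [-0.84, 2.19], [0.05, 2.79], [-1.13, 4.28], [0.06, 2.93], [-2.69, 2.69]. Speed limits (rad/s): [2.22, 2.22, 2.79, 3.14, 3.14, 3.14].

### API

Orientations are given as a unit quaternion [x, y, z, w].
In Python, from rig import ctrl, viewer, spotter gives the robot as it stands. The module is installed in compiled form; this text tells all that it offers.
- The arm moves only by the tool carry_out, never from a script. Its argument "deltas" is text: rows parted by semicolons, each of 5 numbers parted by spaces: the finger opening in cm, from 0 to 9.51, then the shift along the tool's x, y, z in cm, then the turn about the tool's z in degrees. A call has exactly 10 rows; each row is the pose to reach, as a shift and turn from the pose commanded when the call began, along the tool's axes at that moment; what a row does not reach only later rows make up. A row lasts 1/8 s, in which the tool goes at most 62.5 mm and 10.7 degrees, less where a joint would pass 70% of its speed; a pose out of reach is approached as far as the arm can. A call with a gripper value outside its range is refused whole. The fingers move at their own pace and stop on an object; the grip force is fixed at half the most. Time passes only in rows, so rows that repeat a pose let the fingers close, or fill a call up. It gives the time, the measured TCP pose, the force and the opening at its end, in the units of the state.
- ctrl.get_state(): the state, without advancing time (a new reading comes with each control period).
- viewer.camera(name): name is "side" or "top" or "wrist"; returns a dict with "frame" (400x640x3 uint8, blue, green, red), "intrinsics" (3x3 intrinsics, pixels), "k1" (the pictures are not rectified: a ray, as slopes to the right and down, at radius r is drawn at 1 + k1 r^2 times it, then the intrinsics apply), "eye" and "orientation" of the camera in the world; the wrist camera has in their place "tool_from_camera" (4x4, takes a point from camera to tool coordinates, whose origin is the TCP and whose axes are the tool frame's). Camera axes: x right, y down, z forward; pixel columns grow to the right and rows downward; lengths in m; the calibration is good to about 2 mm. A picture is of the moment at which its call begins: read the wrist's pose just before it. There is no depth.
- ctrl.hand_in(): hands the job in, once; it reports no verdict.
Trained networks look in a picture, given as the dict that the camera call returned (one of the last four; its "shot" number tells which), for a name from the list of things; names that differ only in an ending like _2 or _b are one class to them, and where a whole thing is asked for, a point or a joint stands for the part that bears it (a point fixed in the world has none). Each returns a list of dicts, best first, with "score" (0 to 1); they miss things now and then, are a little off and sometimes report something else, mostly with a low value. They report only what shows in the picture. A call takes as long as a camera call. They do not tell look-alikes from the thing itself.
- spotter.masks_of(picture, thing): "region" (400x640 bool, what is visible of it) and "rect" ([left, top, right, bottom] in pixels, round what is visible of it).
The state is a dict: "time_s": time; "joints": joint angles; "qvel": joint speeds; "tau": joint torques, N m; "tcp_pos": TCP position; "tool_rot": TCP orientation; "ft_force": force on the tool from outside, world axes, zero at the start; "wrist_torque": the same for the moment, N m; "opening": finger opening in m.
Only numpy, scipy, OpenCV 4.12 (cv2) and the standard library are available. Lean on these libraries where they do the work, as an engineer would, in place of code of your own. Each camera call takes 0.05 s, during which the arm holds its last target.

### The job

Fetch the brass setting master from the back of the wooden gauge tray: first move the three plug gauges that hem it in onto the grey mat, leaving the master where it is until all three stand there, then set the master in the middle of the round glass stage while the gauges wait on the mat. Finally stand each gauge back in the tray, centred on the spot of its own colour. Keep the gauges and the master upright throughout.

Things in the scene. Friction and masses are not known exactly. Their poses are not given: they have to be found in the camera images.
- master: Brass setting master: a plain solid brass cylinder, 44 mm diameter, 34 mm tall, about 0.3 kg, with a small black bore mark on top. Origin: centre of its underside; z up. It starts on the tray's floor, at tray x +36 mm, y 0, 6 mm from the tray's back wall and about 8 mm from each of the three gauges round it: too tight for fingers until they are gone. Then grip it across the tray's y.
- tray: Open gauge tray with wooden walls and a grey floor, fixed, 140 mm (its x) by 180 mm (its y). Origin: centre of its underside. Floor top at 4 mm. The wall at its +x side (the back, away from the robot) is 24 mm tall, the other three 12 mm, all 6 mm thick. Two low steel gauge blocks (9 mm thick) lie in its front corners.
- mat: Plain grey rectangular mat on the bench, fixed, 140 mm (its x) by 200 mm (its y), 4 mm thick: the side area. Origin: centre of its underside. Empty at the start; three gauges fit in a row along its y at 70 mm pitch.
- stage: Measuring stage, fixed: cream and aluminium base 140 by 140 mm with two small black adjusting knobs on its sides, carrying a round steel plate (112 mm diameter) with a pale green-blue glass disc (96 mm diameter) marked with a thin black circle (52 mm diameter) at its centre. Origin: centre of its underside; the glass top lies 50 mm above it and is the highest part.
- gauge_red: Plug gauge with a red handle, standing upright, 98 mm tall, about 0.22 kg, round about its z. Origin: centre of its underside. From the bottom up: steel foot 42 mm diameter, 10 mm tall; steel plug 30 mm diameter up to 50 mm; red cylindrical handle 24 mm diameter from 50 to 98 mm, the part to grip. It starts standing on home_red.
- home_red: The red round spot in the tray, home of the red gauge: a fixed disc of 50 mm diameter and 2 mm thickness on the tray's floor. Origin: centre of its underside; its top is 2 mm above that (6 mm above the bench). The three spots lie at tray (x, y) = (+28, +51), (+28, -51) and (-16, 0) mm; which colour is where varies.
- gauge_blue: Plug gauge with a blue handle, standing upright, 98 mm tall, about 0.22 kg, round about its z. Origin: centre of its underside. From the bottom up: steel foot 42 mm diameter, 10 mm tall; steel plug 30 mm diameter up to 50 mm; blue cylindrical handle 24 mm diameter from 50 to 98 mm, the part to grip. It starts standing on home_blue.
- home_blue: The blue round spot in the tray, home of the blue gauge: a fixed disc of 50 mm diameter and 2 mm thickness on the tray's floor. Origin: centre of its underside; its top is 2 mm above that (6 mm above the bench). The three spots lie at tray (x, y) = (+28, +51), (+28, -51) and (-16, 0) mm; which colour is where varies.
- gauge_green: Plug gauge with a green handle, standing upright, 98 mm tall, about 0.22 kg, round about its z. Origin: centre of its underside. From the bottom up: steel foot 42 mm diameter, 10 mm tall; steel plug 30 mm diameter up to 50 mm; green cylindrical handle 24 mm diameter from 50 to 98 mm, the part to grip. It starts standing on home_green.
- home_green: The green round spot in the tray, home of the green gauge: a fixed disc of 50 mm diameter and 2 mm thickness on the tray's floor. Origin: centre of its underside; its top is 2 mm above that (6 mm above the bench). The three spots lie at tray (x, y) = (+28, +51), (+28, -51) and (-16, 0) mm; which colour is where varies.
There are look-alikes about, which are no part of the job. Leave any black or pink look-alike of the gauge_green alone.

How it is judged:
On the way, in this order (a step that is already met when the one before it is completed fails the run):
1. all three plug gauges stand on the grey mat and the master is still in its place in the tray (x of gauge_red in the frame of mat between -0.072 and 0.072 m and y of gauge_red in the frame of mat between -0.102 and 0.102 m and z of each of gauge_red, gauge_blue, gauge_green in the frame of mat below 0.009 m and linear speed of each of gauge_red, gauge_blue, gauge_green below 0.02 m/s and angle between each of gauge_red, gauge_blue, gauge_green's own z axis and vertical below 0.15 rad and x of gauge_blue in the frame of mat between -0.072 and 0.072 m and y of gauge_blue in the frame of mat between -0.102 and 0.102 m and x of gauge_green in the frame of mat between -0.072 and 0.072 m and y of gauge_green in the frame of mat between -0.102 and 0.102 m and distance of master from where it was at the start of the episode below 0.015 m), for 0.2 s.
2. the master stands in the middle of the glass stage, the three gauges still on the mat (horizontal distance between master and stage below 0.01 m and z of master in the frame of stage between 0.045 and 0.055 m and linear speed of each of master, gauge_red, gauge_blue, gauge_green below 0.02 m/s and angle between each of master, gauge_red, gauge_blue, gauge_green's own z axis and vertical below 0.15 rad and x of gauge_red in the frame of mat between -0.072 and 0.072 m and y of gauge_red in the frame of mat between -0.102 and 0.102 m and z of each of gauge_red, gauge_blue, gauge_green in the frame of mat below 0.009 m and x of gauge_blue in the frame of mat between -0.072 and 0.072 m and y of gauge_blue in the frame of mat between -0.102 and 0.102 m and x of gauge_green in the frame of mat between -0.072 and 0.072 m and y of gauge_green in the frame of mat between -0.102 and 0.102 m), for 0.2 s.
At the end, for the whole second after the job is handed in: The master stands upright on the glass stage, within 10 mm of its centre; each plug gauge stands upright on the tray spot of its own colour, within 10 mm of the spot's centre; all at rest and released (horizontal distance between master and stage below 0.01 m and z of master in the frame of stage between 0.045 and 0.055 m and linear speed of each of master, gauge_red, gauge_blue, gauge_green below 0.02 m/s and angle between each of master, gauge_red, gauge_blue, gauge_green's own z axis and vertical below 0.15 rad and horizontal distance between gauge_red and home_red below 0.01 m and z of gauge_red in the frame of home_red below 0.007 m and horizontal distance between gauge_blue and home_blue below 0.01 m and z of gauge_blue in the frame of home_blue below 0.007 m and horizontal distance between gauge_green and home_green below 0.01 m and z of gauge_green in the frame of home_green below 0.007 m); the robot touches nothing.
It fails at once if a gauge or the master is tipped by more than about 35 degrees (angle between any of master, gauge_red, gauge_blue, gauge_green's own z axis and vertical above 0.6 rad).
It also fails if it takes over 144 s, if anything falls off the work surface, if the arm or the gripper's body presses on something with over 40 N, if the wrist force passes 120 N, or if a joint passes its speed limit or range.

## Working session

There is one attempt and no reset: what is moved stays moved. The work goes in short steps, Python scripts to look and compute and a tool call to move; the robot and the scene stay as the last step left them, time stands still between calls to the robot, and variables do not carry over. Pictures are saved under pics/ and viewed, and the job is handed in when it is done.

Besides the shell and the picture viewer there is one more tool, called after "Request:" as name(argument=value, ...) on one line, values as JSON. carry_out: Moves the arm, as the interface text tells. Its arguments: {"type":"object","properties":{"deltas":{"type":"string"}},"required":["deltas"]}

```bash
mkdir -p pics; python3 - <<'E'
from rig import ctrl, viewer, spotter
import cv2, numpy as np
s=ctrl.get_state(); print({k:np.round(v,4) for k,v in s.items()})
for n in ["top","side","wrist"]:
    p=viewer.camera(n); cv2.imwrite(f"pics/a_{n}.png",p["frame"])
    print(n,{k:(np.round(v,4).tolist() if not isinstance(v,str) else v) for k,v in p.items() if k!="frame"})
E
```

```text
{'time_s': np.float64(0.0), 'joints': array([ 1.0994,  0.4916,  1.5595, -0.    ,  1.0917, -0.1056]), 'qvel': array([ 0.0021, -0.0001, -0.0006, -0.    , -0.0008,  0.0001]), 'tau': array([ 1.40000e-03, -6.12656e+01, -2.58175e+01,  6.93000e-02,
        4.83000e-02, -1.00000e-04]), 'tcp_pos': array([0.2235, 0.5836, 0.4042]), 'tool_rot': array([ 8.239e-01,  5.667e-01, -5.000e-04,  3.000e-04]), 'ft_force': array([-0.1274,  1.0009, -0.0884]), 'wrist_torque': array([ 0.0289, -0.0103,  0.0299]), 'opening': np.float64(0.0951)}
top {'intrinsics': [[508.8354, 0.0, 317.166], [0.0, 508.8354, 201.5844], [0.0, 0.0, 1.0]], 'k1': 0.0206, 'eye': [0.4182, -0.0142, 1.0702], 'orientation': [-0.7041, 0.708, -0.0428, 0.0337], 'shot': 1}
side {'intrinsics': [[369.3804, 0.0, 317.8982], [0.0, 369.3804, 201.7161], [0.0, 0.0, 1.0]], 'k1': -0.0022, 'eye': [0.2689, 0.53, 0.7211], 'orientation': [-0.2117, 0.9133, -0.3396, 0.0755], 'shot': 2}
wrist {'intrinsics': [[288.6526, 0.0, 322.4417], [0.0, 288.6526, 198.7744], [0.0, 0.0, 1.0]], 'k1': 0.0051, 'tool_from_camera': [[1.0, -0.0, -0.0001, 0.0004], [0.0001, 0.9562, 0.2927, -0.0824], [0.0001, -0.2927, 0.9562, 0.0201], [0.0, 0.0, 0.0, 1.0]], 'shot': 3}
```

View pics/a_top.png

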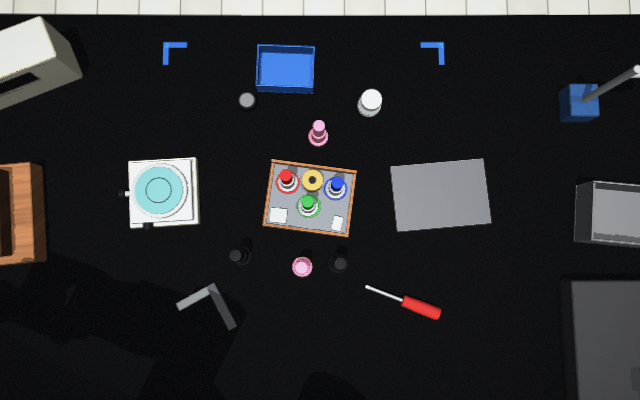

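View pics/a_side.png

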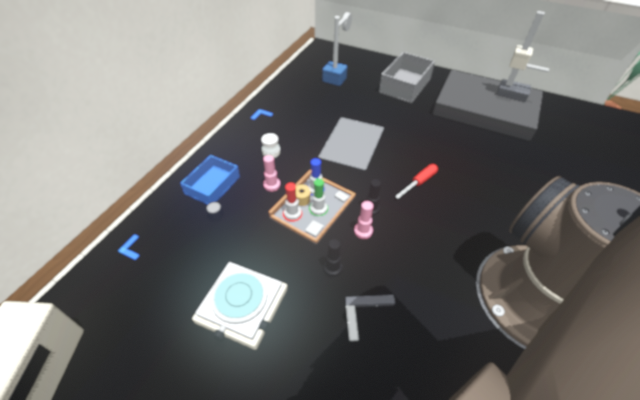

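View pics/a_wrist.png

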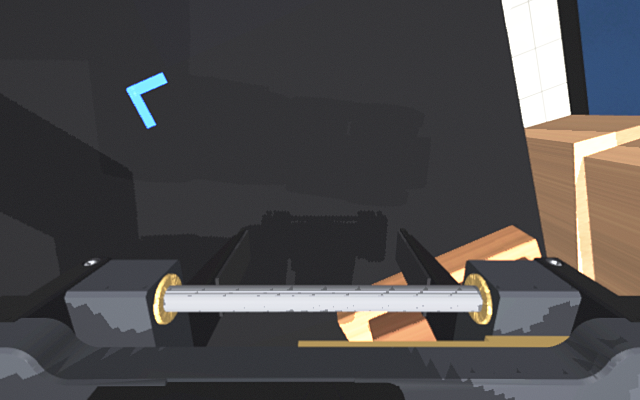

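```bash
cat > h.py <<'E'
from rig import ctrl, viewer, spotter
import cv2, numpy as np
from scipy.spatial.transform import Rotation as R
from scipy.optimize import minimize, least_squares
def shot(n):
    s=ctrl.get_state(); p=viewer.camera(n)
    if n=="wrist":
        T=np.eye(4);T[:3,:3]=R.from_quat(s["tool_rot"]).as_matrix();T[:3,3]=s["tcp_pos"]
        T=T@np.array(p["tool_from_camera"])
    else:
        T=np.eye(4);T[:3,:3]=R.from_quat(p["orientation"]).as_matrix();T[:3,3]=p["eye"]
    p["T"]=T; return p
def proj(p,X):
    X=np.atleast_2d(X); T=p["T"]; c=(X-T[:3,3])@T[:3,:3]
    s=c[:,:2]/c[:,2:]; r2=(s**2).sum(1,keepdims=True); s=s*(1+p["k1"]*r2)
    K=p["intrinsics"]; return s*[K[0][0],K[1][1]]+[K[0][2],K[1][2]]
def unproj(p,uv,z):
    K=p["intrinsics"]; d=(np.atleast_2d(uv).astype(float)-[K[0][2],K[1][2]])/[K[0][0],K[1][1]]
    s=d.copy()
    for _ in range(10): s=d/(1+p["k1"]*(s**2).sum(1,keepdims=True))
    T=p["T"]; r=np.c_[s,np.ones(len(s))]@T[:3,:3].T
    return T[:3,3]+r*((z-T[2,3])/r[:,2:])
def tilt():
    s=ctrl.get_state(); M=R.from_quat(s["tool_rot"]).as_matrix(); return s,M
A=np.linspace(0,2*np.pi,40,endpoint=False)
def circ(c,r,z): return np.c_[c[0]+r*np.cos(A),c[1]+r*np.sin(A),np.full(40,z)]
def hullmask(p,pts,shape=(400,640)):
    S=8; uv=proj(p,pts); h=cv2.convexHull(((uv+0.5)*1).astype(np.float32))
    m=np.zeros(shape,np.uint8); cv2.fillPoly(m,[np.round(h*16).astype(np.int32)],1,shift=4); return m
def hullcent(p,pts):
    h=cv2.convexHull(proj(p,pts).astype(np.float32)); m=cv2.moments(h); return np.array([m["m10"]/m["m00"],m["m01"]/m["m00"]])
def fitxy(p,fun,cent,x0):
    """find xy so that the hull centroid of fun(xy) is at cent"""
    return least_squares(lambda q: hullcent(p,fun(q))-cent,x0).x
def cyl(r,z0,z1): return lambda q: np.r_[circ(q,r,z0),circ(q,r,z1)]
def colmask(f,c):
    b,g,r=[f[...,i].astype(int) for i in range(3)]
    hsv=cv2.cvtColor(f,cv2.COLOR_BGR2HSV);h,s,v=[hsv[...,i].astype(int) for i in range(3)]
    k={"red":((h<8)|(h>172)),"green":(h>45)&(h<80),"blue":(h>108)&(h<130)}[c]
    return k&(s>130)&(v>50)
E
python3 - <<'E'
from h import *
for n in ["top","side"]:
    p=shot(n); f=p["frame"].copy()
    for t in ["master","tray","mat","stage","gauge_red","gauge_blue","gauge_green","home_red","home_blue","home_green"]:
        for d in spotter.masks_of(p,t)[:5]:
            m=d["region"]; ys,xs=np.nonzero(m)
            print(n,t,round(d["score"],2),np.round(d["rect"]).astype(int).tolist(),m.sum(),np.round([xs.mean(),ys.mean()],1))
            if n=="top" and t in("tray","mat","stage"):
                c,_=cv2.findContours(m.astype(np.uint8),0,2); c=max(c,key=cv2.contourArea)
                r=cv2.minAreaRect(c); print("  rect",np.round(r[0],1),np.round(r[1],1),round(r[2],1))
                cv2.drawContours(f,[c],-1,(0,255,255),1)
    if n=="top": cv2.imwrite("pics/b_top.png",cv2.resize(f[120:290,110:510],(800,340)))
    cv2.imwrite(f"pics/b2_{n}.png",cv2.resize(p["frame"][150:250,250:370] if n=="top" else p["frame"][140:260,250:400],(720,600) if n=="top" else (750,600),interpolation=cv2.INTER_CUBIC))
E
```

```text
top master 0.64 [301, 170, 323, 191] 360 [312.2 180.6]
top master 0.47 [324, 173, 345, 199] 355 [335.5 187.5]
top tray 0.82 [260, 161, 356, 236] 4023 [310.6 199.4]
  rect [309.8 197.8] [87.4 69.7] 7.5
top mat 0.75 [392, 160, 488, 230] 6127 [440.2 194.4]
  rect [440.4 194.4] [65.6 95.1] 84.8
top mat 0.41 [307, 197, 322, 215] 82 [315.8 207. ]
  rect [314.6 206.8] [11.5 22.5] 10.8
top mat 0.39 [326, 176, 345, 199] 339 [335.7 187.8]
  rect [336. 188.] [18.4 21.2] 45.0
top stage 0.62 [115, 156, 200, 228] 4865 [162.7 192.5]
  rect [159.2 193.5] [69.6 84.1] 86.2
top gauge_red 0.84 [281, 171, 298, 192] 290 [287.3 181.2]
top gauge_blue 0.75 [324, 174, 347, 200] 321 [335.3 187.8]
top gauge_green 0.89 [308, 119, 329, 150] 360 [318.  133.7]
top gauge_green 0.79 [290, 258, 313, 280] 332 [302.  266.4]
top gauge_green 0.62 [327, 254, 346, 272] 300 [338.  262.7]
top gauge_green 0.59 [300, 194, 315, 215] 317 [307.8 205.6]
top gauge_green 0.55 [231, 244, 252, 267] 345 [241.2 255.1]
top home_red 0.74 [323, 176, 347, 200] 344 [335.5 187.7]
top home_blue 0.72 [278, 170, 296, 192] 307 [287.4 180.7]
top ho
[... 455 characters left out ...]
 0.42 [284, 184, 305, 218] 458 [291.6 202.4]
side gauge_red 0.64 [284, 183, 303, 220] 448 [291.1 202.1]
side gauge_red 0.56 [309, 207, 312, 211] 2 [309.  209.5]
side gauge_blue 0.72 [194, 258, 288, 350] 4937 [240.1 305. ]
side gauge_blue 0.52 [306, 158, 321, 194] 258 [313.8 173.5]
side gauge_green 0.82 [367, 178, 382, 213] 333 [373.3 194.7]
side gauge_green 0.8 [310, 177, 325, 215] 438 [318.1 197.8]
side gauge_green 0.65 [325, 240, 341, 275] 522 [332.7 259. ]
side gauge_green 0.63 [353, 202, 374, 239] 459 [363.9 221.3]
side gauge_green 0.56 [267, 151, 277, 190] 378 [269.9 174.4]
side home_red 0.54 [285, 215, 284, 214] 1 [283. 215.]
side home_green 0.27 [267, 168, 356, 243] 1945 [314.1 210.2]
```

View pics/b2_top.png

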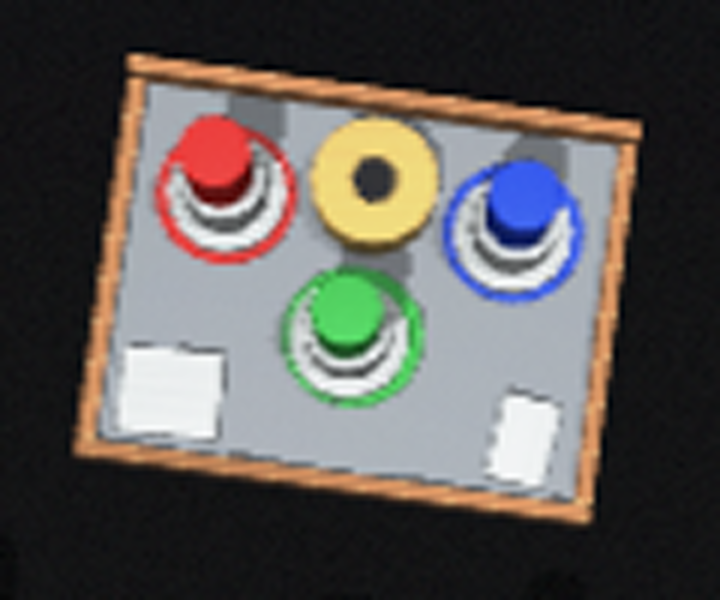

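```bash
python3 - <<'E'
from h import *
s,M=tilt(); print(M.round(3).tolist())
for n in ["top","side"]:
    p=shot(n); f=p["frame"]
    roi=np.zeros((400,640),bool)
    if n=="top": roi[165:222,270:352]=1
    else: roi[155:222,278:330]=1
    res={}
    for c in ["red","green","blue"]:
        m=(colmask(f,c)&roi).astype(np.uint8)
        k,l,st,ce=cv2.connectedComponentsWithStats(m); i=1+np.argmax(st[1:,4]); 
        q=fitxy(p,cyl(.012,.056,.104),ce[i],[.45,0]); hm=hullmask(p,cyl(.012,.056,.104)(q))
        print(n,c,st[i].tolist(),ce[i].round(1),q.round(4),"IoU",round(((l==i)&(hm>0)).sum()/((l==i)|(hm>0)).sum(),2)); res[c]=q
    hsv=cv2.cvtColor(f,cv2.COLOR_BGR2HSV)
    if n=="top":
        # mat: corners via contour
        for t,z in [("mat",.004)]:
            m=spotter.masks_of(p,t)[0]["region"].astype(np.uint8)
        g=f[140:245,370:510].max(2); mm=(g>60).astype(np.uint8); 
        c,_=cv2.findContours(mm,0,2); c=max(c,key=cv2.contourArea); r=cv2.minAreaRect(c); b=cv2.boxPoints(r)+[370,140]
        P=unproj(p,b,.004); print("mat corners",P.round(4).tolist(), P.mean(0).round(4), np.linalg.norm(np.diff(P,axis=0),axis=1).round(4))
        m=((hsv[...,0]>80)&(hsv[...,0]<105)&(hsv[...,1]>50)&(hsv[...,2]>80)).astype(np.uint8); m[:,:100]=0;m[:,220:]=0; m=cv2.morphologyEx(m,cv2.MORPH_CLOSE,np.ones((5,5)))
        c,_=cv2.findContours(m,0,2); c=max(c,key=cv2.contourArea); e=cv2.fitEllipse(c); print("glass",e, unproj(p,[e[0]],.05).round(4))
        q=[e[0]]
        m=((hsv[...,0]>12)&(hsv[...,0]<35)&(hsv[...,1]>100)&(hsv[...,2]>80)).astype(np.uint8); m[:168]=0;m[192:]=0;m[:,:300]=0;m[:,325:]=0
        m=cv2.morphologyEx(m,cv2.MORPH_CLOSE,np.ones((7,7)))
        c,_=cv2.findContours(m,0,2); c=max(c,key=cv2.contourArea); mo=cv2.moments(c); ce=np.array([mo["m10"],mo["m01"]])/mo["m00"]
        print("master",fitxy(p,cyl(.022,.02,.038),ce,[.45,0]).round(4), cv2.contourArea(c))
E
```

```text
[[0.358, 0.934, 0.0], [0.934, -0.358, 0.0], [0.0, -0.0, -1.0]]
top red [276, 169, 23, 25, 222] [286.2 179.2] [0.5698 0.0333] IoU 0.38
top green [302, 195, 18, 22, 178] [309.6 202.4] [ 0.5238 -0.0124] IoU 0.45
top blue [324, 177, 23, 23, 219] [335.8 185.6] [ 0.5566 -0.064 ] IoU 0.43
mat corners [[0.6094, -0.1824, 0.004], [0.6273, -0.3871, 0.004], [0.4862, -0.3938, 0.004], [0.4689, -0.192, 0.004]] [ 0.5479 -0.2888  0.004 ] [0.2054 0.1413 0.2025]
glass ((158.3921356201172, 189.9912567138672), (45.85993576049805, 47.494789123535156), 60.5360221862793) [[0.554  0.2914 0.05  ]]
master [ 0.5778 -0.0185] 358.0
side red [285, 182, 11, 20, 160] [290.3 190.6] [0.5801 0.0306] IoU 0.68Traceback (most recent call last):
  File "<stdin>", line 11, in <module>
    return _wrapfunc(a, 'argmax', axis=axis, out=out, **kwds)
    return bound(*args, **kwds)
ValueError: attempt to get argmax of an empty sequence
```

```bash
python3 - <<'E'
from h import *
p=shot("top"); 
c=np.array([[128,52],[642,122],[592,522],[75,455]])/6+[250,150]-.4
L=np.array([[70,90,24],[70,-90,24],[-70,-90,12],[-70,90,12]])/1000
def W(q,l): 
    a=q[2]; return np.c_[q[0]+np.cos(a)*l[:,0]-np.sin(a)*l[:,1],q[1]+np.sin(a)*l[:,0]+np.cos(a)*l[:,1],l[:,2]]
r=least_squares(lambda q:(proj(p,W(q,L))-c).ravel(),[.55,0,0]); q=r.x; print("tray",q.round(4),r.fun.round(1))
l=np.array([[28,51,104],[28,-51,104],[-16,0,104],[36,0,38]])/1000
print(W(q,l).round(4)); print((6*(proj(p,W(q,l))+.4-[250,150])).round(0))
t=np.array([[217,150],[527,195],[348,310],[374,180]])/6+[250,150]-.4
r2=least_squares(lambda q:(proj(p,W(q,l))-t).ravel(),[.55,0,0]); print("from tops",r2.x.round(4),r2.fun.round(1))
s=ctrl.get_state(); print(s["tcp_pos"])
E
```

```text
tray [ 0.5411 -0.0121 -0.1359] [ 0.1  0.2  0.1 -0.2 -0.2  0.   0.  -0. ]
[[ 0.5757  0.0347  0.104 ]
 [ 0.5619 -0.0664  0.104 ]
 [ 0.5252 -0.0099  0.104 ]
 [ 0.5767 -0.017   0.038 ]]
[[212. 149.]
 [528. 191.]
 [352. 306.]
 [373. 177.]]
from tops [ 0.5401 -0.0118 -0.1554] [-0.6 -0.1  0.3  0.3  0.4 -0.3  0.  -0. ]
[0.22354616 0.58364373 0.40476114]
```

```bash
cat >> h.py <<'E'
def delta(target,yaw_deg=None,tcp=None):
    """target: world grasp point (171 mm ahead of TCP). yaw: world angle of tool x. prints cm shift in tool axes, deg"""
    s,M=tilt(); g=s["tcp_pos"]+M[:,2]*.171
    d=M.T@(np.array(target)-g)*100
    y=np.degrees(np.arctan2(M[1,0],M[0,0]))
    print("grasp now",g.round(4),"yaw",round(y,2),"-> delta cm",d.round(2),"turn",None if yaw_deg is None else round(-(yaw_deg-y),2))
E
python3 - <<'E'
from h import *
delta([.45,-.005,.23],90-7.8)
E
```

```text
grasp now [0.2235 0.5837 0.2338] yaw 69.04 -> delta cm [-46.87  42.2    0.37] turn -13.16
```

Request:
carry_out(deltas="5 -4.5 4.2 0 -13.16; 5 -9 8.4 0 -13.16; 5 -14 12.6 0 -13.16; 5 -19 17 0 -13.16; 5 -24 21.3 0 -13.16; 5 -29 26 0 -13.16; 5 -33.5 30 0 -13.16; 5 -38 34 0 -13.16; 5 -42.5 38.2 0 -13.16; 5 -46.9 42.2 0 -13.16")

```text
time_s: 2.7
tcp_pos: [0.4474, -0.0, 0.405]
tool_rot: [0.754, 0.657, 0.0, 0.0]
ft_force: [1.3, -0.5, 0.3]
opening: 0.0499
```

Request:
carry_out(deltas="5 0 0 0 0; 5 0 0 0 0; 5 0 0 0 0; 5 0 0 0 0; 5 0 0 0 0; 5 0 0 0 0; 5 0 0 0 0; 5 0 0 0 0; 5 0 0 0 0; 5 0 0 0 0")

```text
time_s: 3.95
tcp_pos: [0.447, 0.002, 0.4047]
tool_rot: [0.754, 0.657, 0.0, -0.0]
ft_force: [-1.3, -0.2, -1.2]
opening: 0.0499
```

```bash
python3 - <<'E'
from h import *
s,M=tilt(); print(s["time_s"],s["tcp_pos"],M.round(4).tolist(),s["opening"])
p=shot("wrist"); cv2.imwrite("pics/c_w.png",p["frame"])
import pickle; pickle.dump(p,open("pw.pkl","wb"))
E
```

```text
3.95 [0.44700584 0.00202838 0.40470432] [[0.1358, 0.9907, 0.0], [0.9907, -0.1358, 0.0001], [0.0001, 0.0, -1.0]] 0.04991125230763753
```

View pics/c_w.png

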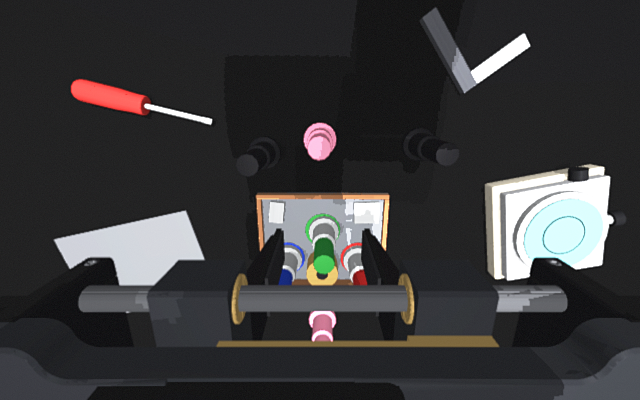

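Request:
carry_out(deltas="5 0 3 0 0; 5 0 6 0 0; 5 0 9 0 0; 5 0 12 0 0; 5 0 14 0 0; 5 0 14 0 0; 5 0 14 0 0; 5 0 14 0 0; 5 0 14 0 0; 5 0 14 0 0")

```text
time_s: 5.25
tcp_pos: [0.5855, -0.0169, 0.4049]
tool_rot: [0.754, 0.657, 0.0, 0.0]
ft_force: [0.4, -0.9, -0.1]
opening: 0.0501
```

```bash
python3 - <<'E'
from h import *
s,M=tilt(); print(s["time_s"],s["tcp_pos"],s["qvel"].round(3))
p=shot("wrist"); cv2.imwrite("pics/d_w.png",p["frame"][0:280,120:520])
cv2.imwrite("pics/d_w2.png",cv2.resize(p["frame"][60:220,220:420],None,fx=3.75,fy=3.75,interpolation=cv2.INTER_CUBIC))
import pickle; pickle.dump(p,open("pw.pkl","wb"))
E
```

```text
5.25 [ 0.58549286 -0.01687034  0.40491816] [ 0.     0.001 -0.003  0.    -0.    -0.001]
```

View pics/d_w2.png

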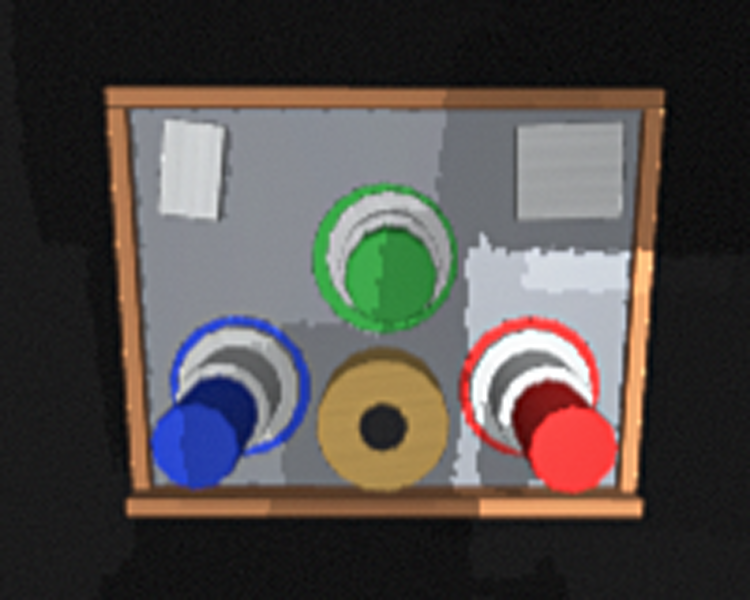

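```bash
cat >> h.py <<'E'
def W(q,l):
    a=q[2]; l=np.atleast_2d(l); return np.c_[q[0]+np.cos(a)*l[:,0]-np.sin(a)*l[:,1],q[1]+np.sin(a)*l[:,0]+np.cos(a)*l[:,1],l[:,2]]
E
python3 - <<'E'
from h import *
import pickle; p=pickle.load(open("pw.pkl","rb"))
f=lambda a:(np.array(a)+.5)/3.75-.5+[220,60]
c=f([[643,517],[127,517],[105,88],[665,88]])
L=np.array([[70,90,24],[70,-90,24],[-70,-90,12],[-70,90,12]])/1000
r=least_squares(lambda q:(proj(p,W(q,L))-c).ravel(),[.55,0,0]); print("tray",r.x.round(4),r.fun.round(1))
l=np.array([[28,51,104],[28,-51,104],[-16,0,104],[36,0,38]])/1000
t=f([[573,451],[194,447],[390,273],[383,426]])
r2=least_squares(lambda q:(proj(p,W(q,l))-t).ravel(),[.55,0,0]); print("tops",r2.x.round(4),r2.fun.round(1))
print([unproj(p,[t[i]],l[i,2]).round(4).tolist() for i in range(4)])
print(W(r.x,l).round(4).tolist());print(W(r2.x,l).round(4).tolist())
delta([*unproj(p,[t[1]],.104)[0][:2],.19])
E
```

```text
tray [ 0.5424 -0.0109 -0.1363] [ 0.2  0.  -0.1  0.  -0.2  0.   0.2  0. ]
tops [ 0.5409 -0.0103 -0.1538] [ 0.9 -0.2 -0.4 -0.9 -0.7  1.2  0.3 -0.3]
[[[0.5765, 0.035, 0.104]], [[0.5617, -0.0647, 0.104]], [[0.5241, -0.007, 0.104]], [[0.5768, -0.0162, 0.038]]]
[[0.5771, 0.0359, 0.104], [0.5633, -0.0652, 0.104], [0.5266, -0.0087, 0.104], [0.5781, -0.0158, 0.038]]
[[0.5764, 0.0358, 0.104], [0.5608, -0.065, 0.104], [0.5251, -0.0078, 0.104], [0.5765, -0.0158, 0.038]]
grasp now [ 0.5856 -0.0169  0.2338] yaw 82.2 -> delta cm [-5.06 -1.71  4.38] turn None
```

Request:
carry_out(deltas="5 -2.5 -1 2 0; 5 -5.05 -1.7 4 0; 5 -5.05 -1.7 4.4 0; 5 -5.05 -1.7 4.4 0; 5 -5.05 -1.7 7 0; 5 -5.05 -1.7 10 0; 5 -5.05 -1.7 13 0; 5 -5.05 -1.7 15 0; 5 -5.05 -1.7 15 0; 5 -5.05 -1.7 15 0")

```text
time_s: 6.55
tcp_pos: [0.5625, -0.0643, 0.2558]
tool_rot: [0.753, 0.658, 0.0, 0.001]
ft_force: [-0.3, 0.2, 0.5]
opening: 0.0502
```

```bash
python3 - <<'E'
from h import *
delta([.562,-.065,.083])
p=shot("wrist"); cv2.imwrite("pics/e_w.png",p["frame"])
p=shot("side"); cv2.imwrite("pics/e_s.png",cv2.resize(p["frame"][120:270,220:420],None,fx=3.5,fy=3.5))
E
```

```text
grasp now [ 0.5627 -0.0643  0.0848] yaw 82.23 -> delta cm [-0.08 -0.06  0.18] turn None
```

View pics/e_w.png

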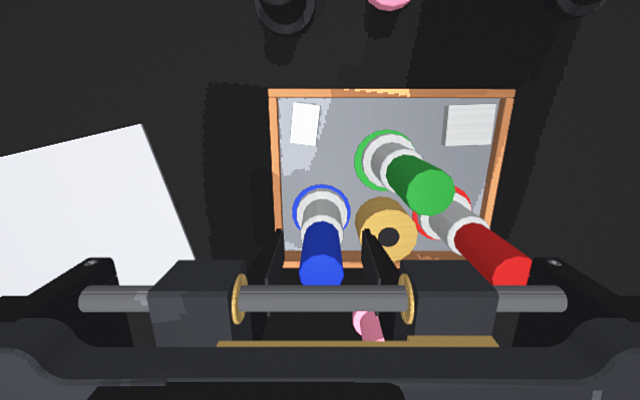

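View pics/e_s.png

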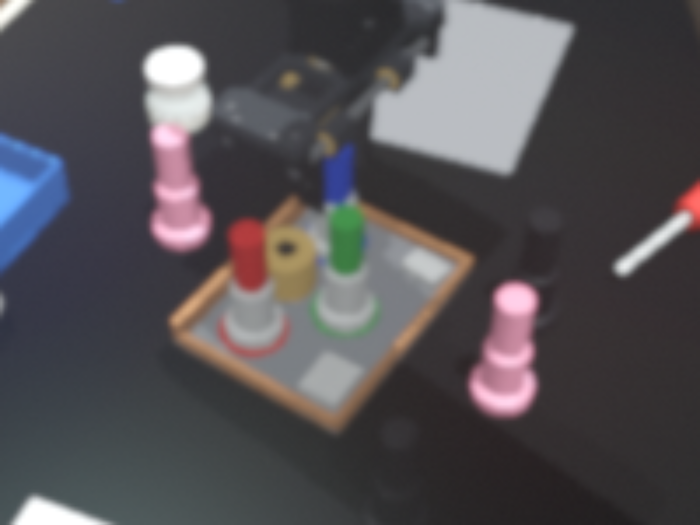

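Request:
carry_out(deltas="2 0 0 0 0; 2 0 0 0 0; 2 0 0 0 0; 2 0 0 0 0; 2 0 0 -1 0; 2 0 0 -3 0; 2 0 0 -6 0; 2 0 0 -9 0; 2 0 0 -9 0; 2 0 0 -9 0")

```text
time_s: 7.9
tcp_pos: [0.5617, -0.0646, 0.344]
tool_rot: [0.754, 0.657, -0.0, -0.0]
ft_force: [0.3, 0.1, -2.4]
opening: 0.0236
```

```bash
python3 - <<'E'
from h import *
delta([.554,-.359,.083])
p=shot("wrist"); cv2.imwrite("pics/f_w.png",p["frame"])
E
```

```text
grasp now [ 0.5615 -0.0645  0.173 ] yaw 82.2 -> delta cm [-29.28   3.26   8.99] turn None
```

View pics/f_w.png

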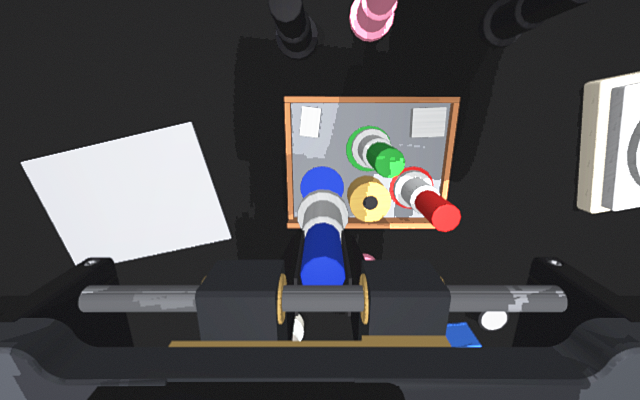

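Request:
carry_out(deltas="2 -4 0.5 0 0; 2 -9 1 0 0; 2 -14 1.6 0 0; 2 -19 2.1 0 0; 2 -24 2.7 0 0; 2 -28 3.2 0 0; 2 -29.3 3.3 0 0; 2 -29.3 3.3 2 0; 2 -29.3 3.3 5 0; 2 -29.3 3.3 7 0")

```text
time_s: 9.2
tcp_pos: [0.5548, -0.3584, 0.2724]
tool_rot: [0.753, 0.658, -0.0, -0.002]
ft_force: [0.2, -0.4, -2.7]
opening: 0.0232
```

```bash
python3 - <<'E'
from h import *
delta([.554,-.359,.0825])
E
```

```text
grasp now [ 0.5544 -0.3581  0.1014] yaw 82.23 -> delta cm [-0.1  -0.02  1.89] turn None
```

Request:
carry_out(deltas="2 0 0 1 0; 2 0 0 1.7 0; 2 0 0 2.1 0; 2 0 0 2.1 0; 2 0 0 2.1 0; 5 0 0 2.1 0; 5 0 0 2.1 0; 5 0 0 2.1 0; 5 0 0 0 0; 5 0 0 -3 0")

```text
time_s: 10.45
tcp_pos: [0.5549, -0.3594, 0.3046]
tool_rot: [0.754, 0.657, -0.0, -0.001]
ft_force: [-0.1, -0.5, 0.3]
opening: 0.05
```

Request:
carry_out(deltas="5 0 0 -5 0; 5 4 0 -10 0; 5 8 0 -12 0; 5 12 0 -12 0; 5 16 0 -12 0; 5 16 0 -12 0; 5 16 0 -12 0; 5 16 0 -12 0; 5 16 0 -12 0; 5 16 0 -12 0")

```text
time_s: 11.7
tcp_pos: [0.5766, -0.2014, 0.4246]
tool_rot: [0.754, 0.657, -0.0, -0.0]
ft_force: [-0.3, -0.1, 0.3]
opening: 0.05
```

```bash
python3 - <<'E'
from h import *
delta([.525,-.0083,.19])
p=shot("wrist"); cv2.imwrite("pics/g_w.png",p["frame"])
p=shot("top"); cv2.imwrite("pics/g_t.png",cv2.resize(p["frame"][120:280,250:510],None,fx=3,fy=3,interpolation=cv2.INTER_CUBIC))
E
```

```text
grasp now [ 0.5765 -0.2014  0.2536] yaw 82.16 -> delta cm [18.43 -7.74  6.36] turn None
```

View pics/g_w.png

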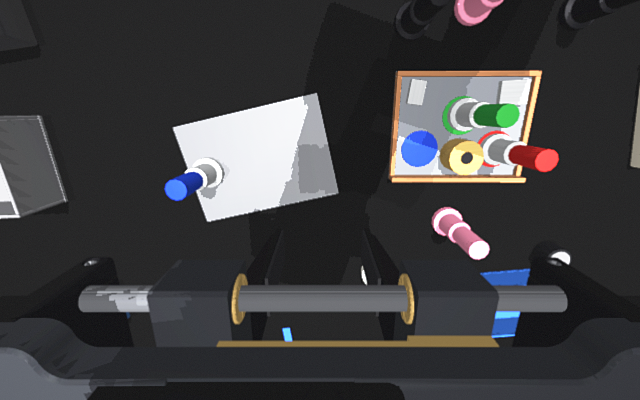

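View pics/g_t.png

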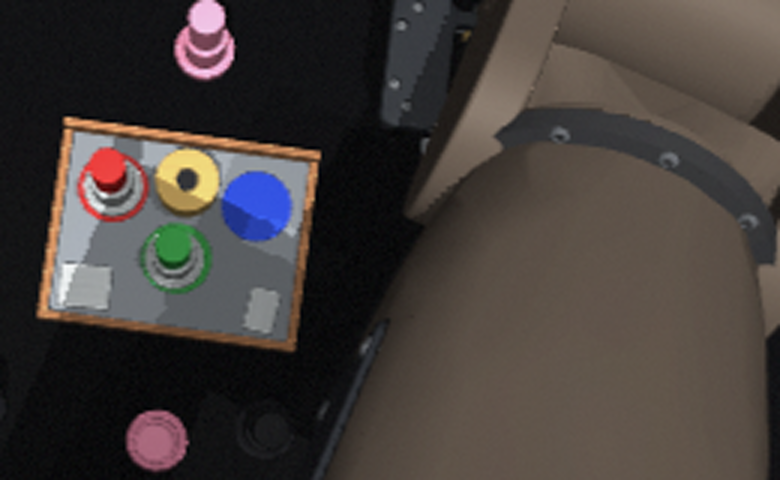

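Request:
carry_out(deltas="5 5 -2.2 1 0; 5 10 -4.4 3 0; 5 15 -6.6 5 0; 5 18.4 -7.7 6.4 0; 5 18.4 -7.7 6.4 0; 5 18.4 -7.7 9 0; 5 18.4 -7.7 12 0; 5 18.4 -7.7 15 0; 5 18.4 -7.7 17 0; 5 18.4 -7.7 17 0")

```text
time_s: 13.05
tcp_pos: [0.5256, -0.009, 0.2539]
tool_rot: [0.754, 0.657, -0.001, -0.001]
ft_force: [0.4, -0.0, 0.7]
opening: 0.0499
```

```bash
python3 - <<'E'
from h import *
delta([.525,-.008,.083])
p=shot("wrist"); cv2.imwrite("pics/h_w.png",p["frame"][100:300,200:440])
m=colmask(p["frame"],"blue").astype(np.uint8); m[:100]=0;m[230:]=0;m[:,:250]=0
k,l,st,ce=cv2.connectedComponentsWithStats(m); i=1+np.argmax(st[1:,4]); print(st[i],ce[i],unproj(p,[ce[i]],.006),W([.542,-.0112,-.136],[[.028,-.051,.006]]))
E
```

```text
grasp now [ 0.5253 -0.009   0.0829] yaw 82.16 -> delta cm [ 0.09 -0.04 -0.01] turn NoneTraceback (most recent call last):
  File "<stdin>", line 5, in <module>
    return _wrapfunc(a, 'argmax', axis=axis, out=out, **kwds)
    return bound(*args, **kwds)
ValueError: attempt to get argmax of an empty sequence
```

View pics/h_w.png

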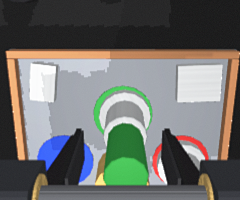

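Green handle sits midway between the fingers. Close and lift.

Request:
carry_out(deltas="2 0 0 0 0; 2 0 0 0 0; 2 0 0 0 0; 2 0 0 0 0; 2 0 0 -1 0; 2 0 0 -3 0; 2 0 0 -6 0; 2 0 0 -9 0; 2 0 0 -12 0; 2 0 0 -12 0")

```text
time_s: 14.35
tcp_pos: [0.5252, -0.0081, 0.3767]
tool_rot: [0.754, 0.657, 0.001, 0.001]
ft_force: [0.5, 0.2, -2.2]
opening: 0.0236
```

```bash
python3 - <<'E'
from h import *
delta([.548,-.289,.083])
E
```

```text
grasp now [ 0.5259 -0.0081  0.2057] yaw 82.21 -> delta cm [-27.53   5.95  12.29] turn None
```

Request:
carry_out(deltas="2 -4 0.8 0 0; 2 -9 1.8 0 0; 2 -14 3 0 0; 2 -19 4 0 0; 2 -24 5.2 1 0; 2 -27 5.9 3 0; 2 -27.5 5.9 6 0; 2 -27.5 5.9 8 0; 2 -27.5 5.9 10 0; 2 -27.5 5.9 10 0")

```text
time_s: 15.6
tcp_pos: [0.546, -0.2883, 0.2722]
tool_rot: [0.754, 0.657, -0.001, -0.002]
ft_force: [0.0, 0.9, -1.7]
opening: 0.0234
```

Request:
carry_out(deltas="2 0 0 1 0; 2 0 0 1.7 0; 2 0 0 2.1 0; 2 0 0 2.1 0; 2 0 0 2.1 0; 5 0 0 2.1 0; 5 0 0 2.1 0; 5 0 0 2.1 0; 5 0 0 0 0; 5 0 0 -3 0")

```text
time_s: 16.85
tcp_pos: [0.5464, -0.2886, 0.3047]
tool_rot: [0.754, 0.657, -0.0, -0.001]
ft_force: [0.1, 0.6, -0.2]
opening: 0.0502
```

Request:
carry_out(deltas="5 0 0 -5 0; 5 4 0 -9 0; 5 8 0 -9 0; 5 12 0 -9 0; 5 16 0 -9 0; 5 16 0 -9 0; 5 16 0 -9 0; 5 16 0 -9 0; 5 16 0 -9 0; 5 16 0 -9 0")

```text
time_s: 18.1
tcp_pos: [0.5681, -0.1306, 0.3946]
tool_rot: [0.754, 0.657, 0.0, -0.0]
ft_force: [-0.0, 0.1, 0.6]
opening: 0.0501
```

```bash
python3 - <<'E'
from h import *
delta([.5767,.0352,.19])
p=shot("wrist"); cv2.imwrite("pics/i_w.png",p["frame"])
m=colmask(p["frame"],"blue").astype(np.uint8); m[230:]=0;m[:,:320]=0
k,l,st,ce=cv2.connectedComponentsWithStats(m); i=1+np.argmax(st[1:,4]); print(st[i],ce[i],unproj(p,[ce[i]],.006),W([.542,-.0112,-.136],[[.028,-.051,.006]]))
E
```

```text
grasp now [ 0.5681 -0.1306  0.2236] yaw 82.16 -> delta cm [16.54 -1.41  3.37] turn None
[ 353  147   38   38 1116] [371.49014337 165.20698925] [[ 0.56212743 -0.06563663  0.006     ]] [[ 0.56282682 -0.06552535  0.006     ]]
```

View pics/i_w.png

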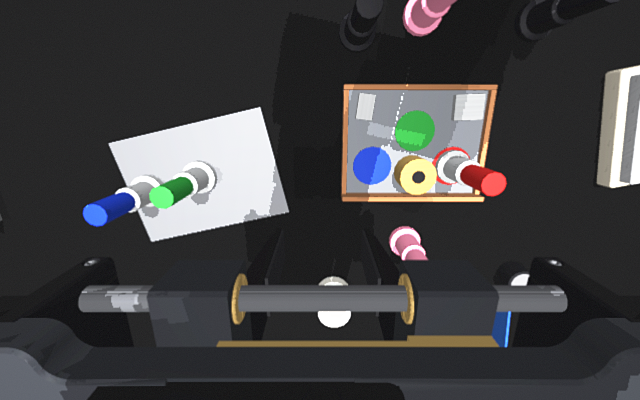

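Request:
carry_out(deltas="5 5 -0.4 0 0; 5 10 -0.9 1 0; 5 15 -1.4 3 0; 5 16.5 -1.4 3.4 0; 5 16.5 -1.4 3.4 0; 5 16.5 -1.4 6 0; 5 16.5 -1.4 9 0; 5 16.5 -1.4 12 0; 5 16.5 -1.4 14 0; 5 16.5 -1.4 14 0")

```text
time_s: 19.4
tcp_pos: [0.5768, 0.0338, 0.2541]
tool_rot: [0.754, 0.657, -0.001, -0.001]
ft_force: [-0.1, -0.7, 0.6]
opening: 0.0503
```

```bash
python3 - <<'E'
from h import *
delta([.5767,.0352,.083])
p=shot("wrist"); cv2.imwrite("pics/j_w.png",p["frame"][100:300,200:440])
E
```

```text
grasp now [0.5766 0.0338 0.0831] yaw 82.11 -> delta cm [ 0.14 -0.01  0.01] turn None
```

View pics/j_w.png

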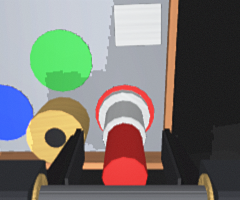

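Request:
carry_out(deltas="2 0.1 0 0 0; 2 0.1 0 0 0; 2 0.1 0 0 0; 2 0.1 0 0 0; 2 0.1 0 -1 0; 2 0.1 0 -3 0; 2 0.1 0 -6 0; 2 0.1 0 -9 0; 2 0.1 0 -12 0; 2 0.1 0 -12 0")

```text
time_s: 20.7
tcp_pos: [0.5768, 0.0364, 0.3768]
tool_rot: [0.754, 0.657, 0.001, 0.001]
ft_force: [0.3, 0.3, -3.7]
opening: 0.0235
```

```bash
python3 - <<'E'
from h import *
delta([.542,-.219,.083])
E
```

```text
grasp now [0.5774 0.0364 0.2058] yaw 82.21 -> delta cm [-25.79  -0.1   12.27] turn None
```

Request:
carry_out(deltas="2 -4 0 0 0; 2 -9 0 0 0; 2 -14 0 0 0; 2 -19 0 0 0; 2 -23 0 1 0; 2 -25.7 -0.1 3 0; 2 -25.7 -0.1 6 0; 2 -25.7 -0.1 8 0; 2 -25.7 -0.1 10 0; 2 -25.7 -0.1 10 0")

```text
time_s: 21.95
tcp_pos: [0.5405, -0.218, 0.2725]
tool_rot: [0.754, 0.657, -0.001, -0.002]
ft_force: [0.6, 0.3, -1.7]
opening: 0.0234
```

Request:
carry_out(deltas="2 0 0 1 0; 2 0 0 1.7 0; 2 0 0 2.1 0; 2 0 0 2.1 0; 2 0 0 2.1 0; 5 0 0 2.1 0; 5 0 0 2.1 0; 5 0 0 2.1 0; 5 0 0 0 0; 5 0 0 -3 0")

```text
time_s: 23.2
tcp_pos: [0.5409, -0.2182, 0.3047]
tool_rot: [0.754, 0.657, -0.0, -0.001]
ft_force: [0.2, -0.2, 0.6]
opening: 0.0498
```

```bash
python3 - <<'E'
from h import *
delta([.5775,-.0162,.15])
E
```

```text
grasp now [ 0.5407 -0.218   0.1337] yaw 82.2 -> delta cm [20.5   0.9  -1.61] turn None
```

Request:
carry_out(deltas="5 0 0 -5 0; 7 4 1 -9 0; 7 8 3 -9 0; 7 12 5 -9 0; 7 16 6 -9 0; 7 18 6 -9 0; 7 18 6 -9 0; 7 18 6 -9 0; 7 18 6 -9 0; 7 18 6 -9 0")

```text
time_s: 24.45
tcp_pos: [0.6247, -0.0488, 0.3948]
tool_rot: [0.754, 0.657, 0.0, 0.0]
ft_force: [-0.3, -0.6, 0.3]
opening: 0.0697
```

```bash
python3 - <<'E'
from h import *
delta([.5775,-.0162,.15])
p=shot("wrist"); cv2.imwrite("pics/k_w.png",p["frame"])
import pickle; pickle.dump(p,open("pw.pkl","wb"))
f=p["frame"]; hsv=cv2.cvtColor(f,cv2.COLOR_BGR2HSV)
b=proj(p,[[.5775,-.0162,.038]])[0]; print(b)
for d in spotter.masks_of(p,"master")[:3]: 
    ys,xs=np.nonzero(d["region"]); ce=np.array([xs.mean(),ys.mean()]); print(d["score"],d["rect"],ce, fitxy(p,cyl(.022,.004,.038),ce,[.57,-.01]))
E
```

```text
grasp now [ 0.6247 -0.0488  0.2238] yaw 82.14 -> delta cm [ 2.59 -5.12  7.38] turn None
[344.77504093 138.72638231]
0.92 [325.6, 116.0, 366.5, 157.1] [344.10262935 137.32485157] [ 0.57676683 -0.0165213 ]
```

View pics/k_w.png

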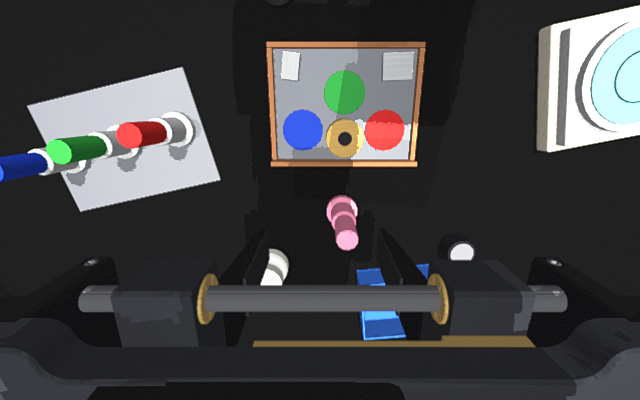

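```bash
python3 - <<'E'
from h import *
import pickle; p=pickle.load(open("pw.pkl","rb"))
P=unproj(p,[[343,208]],.01)[0];print("pink foot",P, unproj(p,[[347,240]],.098), (P-[.577,-.0164,0])@np.array([[.136,.99],[.99,-.136],[0,0]]))
delta([.577,-.0164,.025])
for c in ["red","green","blue"]:
    m=colmask(p["frame"],c).astype(np.uint8); m[250:]=0;m[:,:240]=0;m[:,420:]=0;
    k,l,st,ce=cv2.connectedComponentsWithStats(m); i=1+np.argmax(st[1:,4]); print(c,st[i],ce[i],unproj(p,[ce[i]],.006))
print(W([.542,-.0112,-.136],np.array([[28,51,6],[28,-51,6],[-16,0,6]])/1000))
E
```

```text
pink foot [ 0.67033686 -0.02718139  0.01      ] [[ 0.67543388 -0.02959685  0.098     ]] [0.00202023 0.09386976]
grasp now [ 0.6248 -0.0485  0.2237] yaw 82.17 -> delta cm [ 2.53 -5.17 19.87] turn None
red [ 365  110   39   40 1248] [384.         129.60576923] [[0.57637235 0.03541619 0.006     ]]
green [ 324   71   41   43 1377] [344.0486565   91.97676107] [[ 0.52589568 -0.00876336  0.006     ]]
blue [ 283  110   39   40 1258] [302.24801272 129.59538951] [[ 0.56242229 -0.06533471  0.006     ]]
[[ 0.57665609  0.03553281  0.006     ]
 [ 0.56282682 -0.06552535  0.006     ]
 [ 0.52614774 -0.0090307   0.006     ]]
```

Request:
carry_out(deltas="7 1.2 -2.5 0 0; 7 2.5 -5.2 0 0; 7 2.5 -5.2 2 0; 7 2.5 -5.2 5 0; 7 2.5 -5.2 8 0; 7 2.5 -5.2 11 0; 7 2.5 -5.2 13 0; 7 2.5 -5.2 15 0; 7 2.5 -5.2 15 0; 7 2.5 -5.2 15 0")

```text
time_s: 25.8
tcp_pos: [0.5769, -0.0163, 0.2454]
tool_rot: [0.754, 0.657, 0.0, 0.0]
ft_force: [0.4, -0.2, -0.3]
opening: 0.0699
```

```bash
python3 - <<'E'
from h import *
delta([.577,-.0164,.027])
p=shot("wrist"); cv2.imwrite("pics/l_w.png",p["frame"][100:300,200:440])
E
```

```text
grasp now [ 0.577  -0.0163  0.0744] yaw 82.19 -> delta cm [-0.01 -0.01  4.74] turn None
```

View pics/l_w.png

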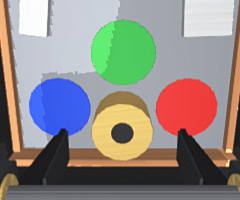

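Request:
carry_out(deltas="7 0 0 1.5 0; 7 0 0 3 0; 7 0 0 4 0; 7 0 0 4.6 0; 7 0 0 4.6 0; 4 0 0 4.6 0; 4 0 0 4.6 0; 4 0 0 4.6 0; 4 0 0 4.6 0; 4 0 0 4.6 0")

```text
time_s: 27.1
tcp_pos: [0.5767, -0.0162, 0.199]
tool_rot: [0.754, 0.657, 0.0, 0.0]
ft_force: [-1.0, -0.2, 3.6]
opening: 0.0438
```

```bash
python3 - <<'E'
from h import *
delta([.577,-.0164,.027])
p=shot("wrist"); cv2.imwrite("pics/m_w.png",p["frame"][100:300,200:440])
E
```

```text
grasp now [ 0.5768 -0.0162  0.028 ] yaw 82.2 -> delta cm [-0.02  0.02  0.1 ] turn None
```

Request:
carry_out(deltas="4 0 0 -1 0; 4 0 0 -3 0; 4 0 0 -6 0; 4 0 0 -9 0; 4 0 0 -13 0; 4 0 0 -17 0; 4 0 0 -20 0; 4 0 0 -20 0; 4 0 0 -20 0; 4 0 0 -20 0")

```text
time_s: 28.4
tcp_pos: [0.5766, -0.0162, 0.3972]
tool_rot: [0.754, 0.657, -0.001, -0.001]
ft_force: [0.1, 0.2, -2.6]
opening: 0.0434
```

```bash
python3 - <<'E'
from h import *
delta([.554,.2914,.075])
p=shot("wrist"); cv2.imwrite("pics/n_w.png",p["frame"])
f=p["frame"]
for d in spotter.masks_of(p,"stage")[:3]: print(d["score"],d["rect"])
hsv=cv2.cvtColor(f,cv2.COLOR_BGR2HSV)
m=((hsv[...,0]>80)&(hsv[...,0]<100)&(hsv[...,1]>30)&(hsv[...,2]>80)).astype(np.uint8);m[260:]=0
m=cv2.morphologyEx(m,cv2.MORPH_CLOSE,np.ones((5,5)))
c,_=cv2.findContours(m,0,2); c=max(c,key=cv2.contourArea); e=cv2.fitEllipse(c); print(e,fitxy(p,lambda q:circ(q,.048,.05),e[0],[.55,.29]))
E
```

```text
grasp now [ 0.5762 -0.0161  0.2262] yaw 82.2 -> delta cm [30.17 -6.33 15.14] turn None
0.86 [505.2, 50.1, 640.0, 193.6]
((598.0337524414062, 127.0226058959961), (76.99595642089844, 101.74517822265625), 48.93576431274414) [0.55506957 0.29207873]
```

View pics/n_w.png

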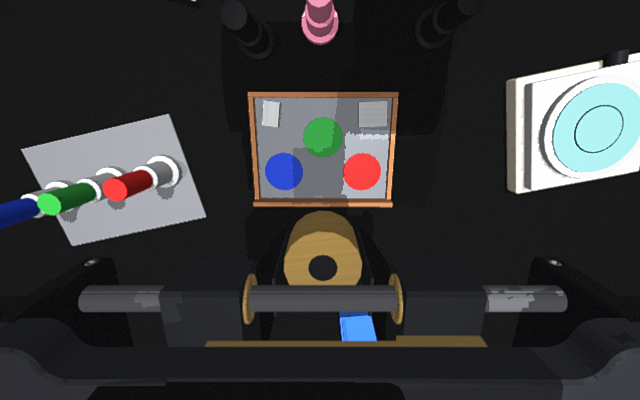

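Request:
carry_out(deltas="4 4 0 0 0; 4 9 0 0 0; 4 14 0 0 0; 4 19 0 0 0; 4 24 0 0 0; 4 27 0 0 0; 4 28 0 0 0; 4 28 0 0 0; 4 28 0 0 0; 4 28 0 0 0")

```text
time_s: 29.75
tcp_pos: [0.6148, 0.2602, 0.3989]
tool_rot: [0.754, 0.657, 0.0, 0.0]
ft_force: [0.6, 0.2, -2.7]
opening: 0.0436
```

```bash
python3 - <<'E'
from h import *
p=shot("wrist"); cv2.imwrite("pics/o_w.png",p["frame"])
f=p["frame"]
hsv=cv2.cvtColor(f,cv2.COLOR_BGR2HSV)
m=((hsv[...,0]>80)&(hsv[...,0]<100)&(hsv[...,1]>30)&(hsv[...,2]>80)).astype(np.uint8);m[260:]=0
m=cv2.morphologyEx(m,cv2.MORPH_CLOSE,np.ones((5,5)))
c,_=cv2.findContours(m,0,2); c=max(c,key=cv2.contourArea); e=cv2.fitEllipse(c); q=fitxy(p,lambda q:circ(q,.048,.05),e[0],[.55,.29]);print(e,q)
h=hullmask(p,circ(q,.048,.05)); fm=cv2.drawContours(np.zeros_like(m),[c],-1,1,-1); print("iou",(h&fm).sum()/(h|fm).sum())
delta([*q,.075])
E
```

```text
((343.95623779296875, 126.12725830078125), (85.04021453857422, 87.75816345214844), 21.416488647460938) [0.55520066 0.29270862]
iou 0.9620784250443764
grasp now [0.6148 0.2603 0.2279] yaw 82.14 -> delta cm [ 2.39 -6.35 15.29] turn None
```

View pics/o_w.png

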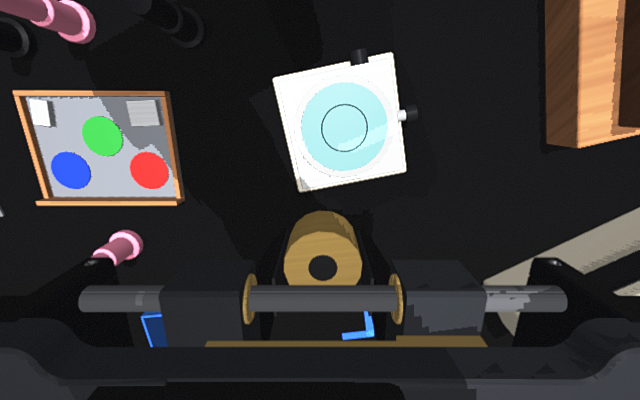

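Request:
carry_out(deltas="4 1 -3 0 0; 4 2.35 -6.3 1 0; 4 2.35 -6.3 4 0; 4 2.35 -6.3 7 0; 4 2.35 -6.3 10 0; 4 2.35 -6.3 12 0; 4 2.35 -6.3 13.5 0; 4 2.35 -6.3 14.2 0; 4 2.35 -6.3 14.2 0; 4 2.35 -6.3 14.2 0")

```text
time_s: 31.05
tcp_pos: [0.5556, 0.2931, 0.2575]
tool_rot: [0.754, 0.657, 0.001, 0.0]
ft_force: [0.8, 0.5, -3.0]
opening: 0.0435
```

```bash
python3 - <<'E'
from h import *
delta([.5552,.2925,.0745])
p=shot("wrist"); cv2.imwrite("pics/p_w.png",p["frame"][100:300,200:440])
p=shot("top"); cv2.imwrite("pics/p_t.png",p["frame"])
E
```

```text
grasp now [0.5558 0.2932 0.0865] yaw 82.2 -> delta cm [-0.08 -0.05  1.2 ] turn None
```

View pics/p_w.png

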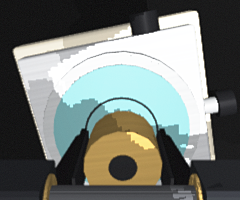

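Request:
carry_out(deltas="4 -0.05 0 0.5 0; 4 -0.05 0 0.9 0; 4 -0.05 0 1.15 0; 4 -0.05 0 1.15 0; 4 -0.05 0 1.15 0; 7 -0.05 0 1.15 0; 7 -0.05 0 1.15 0; 7 -0.05 0 1.15 0; 7 -0.05 0 0 0; 7 -0.05 0 -2 0")

```text
time_s: 32.4
tcp_pos: [0.5554, 0.2926, 0.2773]
tool_rot: [0.754, 0.657, -0.0, -0.0]
ft_force: [0.3, 0.5, -0.7]
opening: 0.0698
```

Request:
carry_out(deltas="7 0 0 -4 0; 7 0 1.5 -8 0; 6 0 3 -12 0; 5 0 5 -13 0; 5 0 6 -13 0; 5 0 6 -13 0; 5 0 6 -13 0; 5 0 6 -13 0; 5 0 6 -13 0; 5 0 6 -13 0")

```text
time_s: 33.65
tcp_pos: [0.6147, 0.2845, 0.4067]
tool_rot: [0.754, 0.657, 0.0, -0.0]
ft_force: [-0.2, -0.7, -0.6]
opening: 0.0498
```

```bash
python3 - <<'E'
from h import *
p=shot("wrist"); cv2.imwrite("pics/q_w.png",p["frame"])
f=p["frame"]
for d in spotter.masks_of(p,"master")[:2]:
    ys,xs=np.nonzero(d["region"]); ce=np.array([xs.mean(),ys.mean()]); print(d["score"],d["rect"],ce, fitxy(p,cyl(.022,.05,.084),ce,[.55,.29]))
hsv=cv2.cvtColor(f,cv2.COLOR_BGR2HSV)
m=((hsv[...,0]>80)&(hsv[...,0]<100)&(hsv[...,1]>30)&(hsv[...,2]>80)).astype(np.uint8);m[260:]=0
c,_=cv2.findContours(m,0,2); c=max(c,key=cv2.contourArea); e=cv2.fitEllipse(cv2.convexHull(c)); q=fitxy(p,lambda q:circ(q,.048,.05),e[0],[.55,.29]);print(e,q)
delta([.54,-.2183,.2])
E
```

```text
0.67 [300.4, 111.0, 344.4, 154.8] [322.812749   132.73505976] [0.55541358 0.29325496]
((322.2368469238281, 129.15367126464844), (83.67591094970703, 85.95329284667969), 1.7870954275131226) [0.55539799 0.29264274]
grasp now [0.6148 0.2845 0.2358] yaw 82.21 -> delta cm [-50.83  -0.59   3.57] turn None
```

View pics/q_w.png

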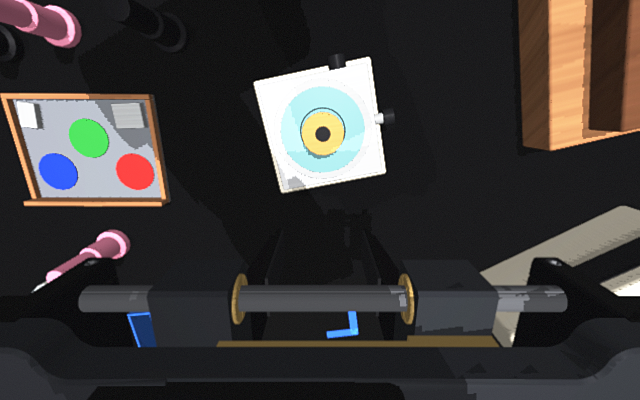

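Request:
carry_out(deltas="5 -4 0 0 0; 5 -10 -0.1 0 0; 5 -16 -0.2 0 0; 5 -22 -0.3 0 0; 5 -28 -0.4 0 0; 5 -34 -0.4 0 0; 5 -40 -0.5 0 0; 5 -46 -0.6 0 0; 5 -50 -0.6 0 0; 5 -50.8 -0.6 0 0")

```text
time_s: 35.0
tcp_pos: [0.5395, -0.2202, 0.4067]
tool_rot: [0.755, 0.656, 0.0, 0.0]
ft_force: [-0.9, 0.0, -0.6]
opening: 0.0502
```

Request:
carry_out(deltas="5 0 0 0 0; 5 0 0 3 0; 5 0 0 6 0; 5 0 0 9 0; 5 0 0 10 0; 5 0 0 10 0; 5 0 0 10 0; 5 0 0 10 0; 5 0 0 10 0; 5 0 0 10 0")

```text
time_s: 36.25
tcp_pos: [0.5399, -0.2181, 0.307]
tool_rot: [0.754, 0.657, 0.0, 0.0]
ft_force: [-0.2, -0.3, -0.7]
opening: 0.05
```

```bash
python3 - <<'E'
from h import *
delta([.5408,-.2182,.082])
p=shot("wrist"); cv2.imwrite("pics/r_w.png",p["frame"])
E
```

```text
grasp now [ 0.54   -0.2181  0.136 ] yaw 82.19 -> delta cm [0.01 0.08 5.4 ] turn None
```

View pics/r_w.png

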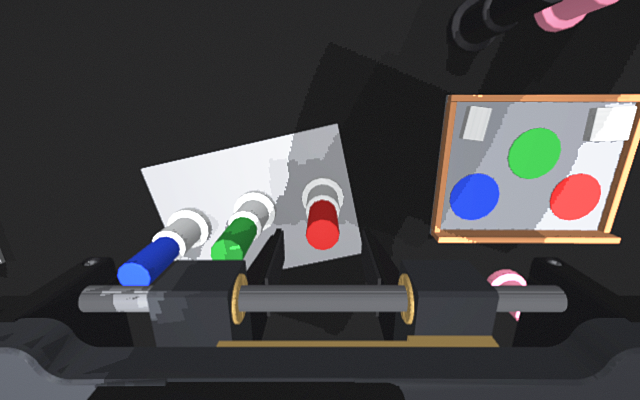

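Request:
carry_out(deltas="5 0 0.1 2 0; 5 0 0.1 4 0; 5 0 0.1 5.4 0; 5 0 0.1 5.4 0; 5 0 0.1 5.4 0; 2 0 0.1 5.4 0; 2 0 0.1 5.4 0; 2 0 0.1 5.4 0; 2 0 0.1 5.4 0; 2 0 0.1 5.4 0")

```text
time_s: 37.55
tcp_pos: [0.541, -0.2183, 0.2529]
tool_rot: [0.754, 0.657, 0.0, 0.0]
ft_force: [-1.4, -0.9, 2.6]
opening: 0.0238
```

Request:
carry_out(deltas="2 0 0 -1 0; 2 0 0 -3 0; 2 0 0 -6 0; 2 0 0 -9 0; 2 0 0 -12 0; 2 0 0 -12 0; 2 0 0 -12 0; 2 0 0 -12 0; 2 0 0 -12 0; 2 0 0 -12 0")

```text
time_s: 38.8
tcp_pos: [0.541, -0.2182, 0.3722]
tool_rot: [0.754, 0.657, -0.0, -0.0]
ft_force: [-0.7, -0.5, -2.7]
opening: 0.0238
```

```bash
python3 - <<'E'
from h import *
delta([.5765,.0355,.084])
E
```

```text
grasp now [ 0.5409 -0.2182  0.2012] yaw 82.2 -> delta cm [25.61  0.09 11.73] turn None
```

Request:
carry_out(deltas="2 4 0 0 0; 2 9 0 0 0; 2 14 0 0 0; 2 19 0 0 0; 2 23 0 0 0; 2 25.6 0.1 1 0; 2 25.6 0.1 4 0; 2 25.6 0.1 7 0; 2 25.6 0.1 9 0; 2 25.6 0.1 9.8 0")

```text
time_s: 40.05
tcp_pos: [0.5766, 0.0353, 0.2736]
tool_rot: [0.754, 0.657, -0.001, -0.001]
ft_force: [-0.7, 0.4, -2.3]
opening: 0.0232
```

```bash
python3 - <<'E'
from h import *
delta([.5765,.0355,.0835])
p=shot("wrist"); cv2.imwrite("pics/s_w.png",p["frame"][100:300,200:440])
E
```

```text
grasp now [0.5764 0.0353 0.1026] yaw 82.2 -> delta cm [0.02 0.01 1.91] turn None
```

View pics/s_w.png

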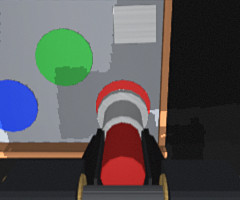

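Request:
carry_out(deltas="2 0 0 1 0; 2 0 0 1.6 0; 2 0 0 1.95 0; 2 0 0 1.95 0; 2 0 0 1.95 0; 5 0 0 1.95 0; 5 0 0 1.95 0; 5 0 0 1.95 0; 5 0 0 0 0; 5 0 0 -3 0")

```text
time_s: 41.35
tcp_pos: [0.5766, 0.0353, 0.3047]
tool_rot: [0.754, 0.657, -0.001, -0.001]
ft_force: [-0.3, -0.7, -0.1]
opening: 0.0495
```

```bash
python3 - <<'E'
from h import *
delta([.5464,-.2886,.2])
E
```

```text
grasp now [0.5763 0.0353 0.1337] yaw 82.2 -> delta cm [-32.5    1.42  -6.63] turn None
```

Request:
carry_out(deltas="5 0 0 -3 0; 5 -4 0.2 -7 0; 5 -9 0.4 -7 0; 5 -14 0.6 -7 0; 5 -19 0.8 -7 0; 5 -24 1 -7 0; 5 -29 1.2 -7 0; 5 -32.5 1.4 -7 0; 5 -32.5 1.4 -5 0; 5 -32.5 1.4 -1 0")

```text
time_s: 42.6
tcp_pos: [0.5464, -0.2893, 0.3152]
tool_rot: [0.754, 0.657, 0.0, 0.002]
ft_force: [0.7, -0.2, -0.1]
opening: 0.05
```

```bash
python3 - <<'E'
from h import *
delta([.5464,-.2886,.082])
p=shot("wrist"); cv2.imwrite("pics/t_w.png",p["frame"])
E
```

```text
grasp now [ 0.5469 -0.2896  0.1442] yaw 82.14 -> delta cm [ 0.1  -0.08  6.22] turn None
```

View pics/t_w.png

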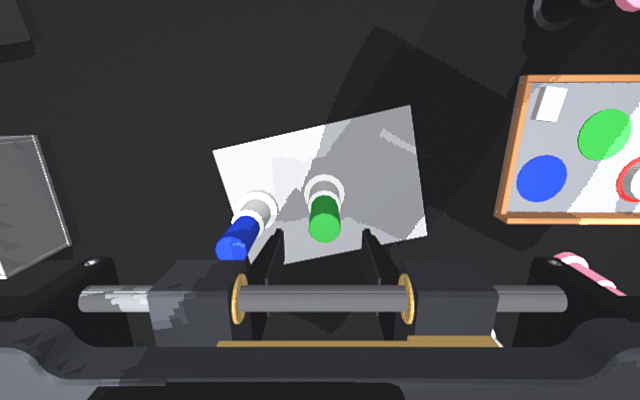

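Request:
carry_out(deltas="5 0 0 2 0; 5 0 0 4 0; 5 0 0 6 0; 5 0 0 6.15 0; 5 0 0 6.15 0; 2 0 0 6.15 0; 2 0 0 6.15 0; 2 0 0 6.15 0; 2 0 0 6.15 0; 2 0 0 6.15 0")

```text
time_s: 43.9
tcp_pos: [0.5465, -0.2885, 0.2535]
tool_rot: [0.754, 0.657, 0.0, 0.0]
ft_force: [0.1, 0.0, 4.4]
opening: 0.0233
```

Request:
carry_out(deltas="2 0 0 -1 0; 2 0 0 -3 0; 2 0 0 -6 0; 2 0 0 -9 0; 2 0 0 -12 0; 2 0 0 -12 0; 2 0 0 -12 0; 2 0 0 -12 0; 2 0 0 -12 0; 2 0 0 -12 0")

```text
time_s: 45.15
tcp_pos: [0.5465, -0.2886, 0.3727]
tool_rot: [0.754, 0.657, -0.0, -0.0]
ft_force: [-0.3, 0.8, -2.4]
opening: 0.0237
```

```bash
python3 - <<'E'
from h import *
delta([.526,-.0089,.0835])
E
```

```text
grasp now [ 0.5464 -0.2886  0.2017] yaw 82.2 -> delta cm [27.43 -5.81 11.84] turn None
```

Request:
carry_out(deltas="2 4 -0.9 0 0; 2 9 -1.9 0 0; 2 14 -3 0 0; 2 19 -4 0 0; 2 24 -5.1 0 0; 2 27 -5.8 1 0; 2 27.4 -5.8 4 0; 2 27.4 -5.8 7 0; 2 27.4 -5.8 9 0; 2 27.4 -5.8 9.8 0")

```text
time_s: 46.4
tcp_pos: [0.5262, -0.0092, 0.2743]
tool_rot: [0.754, 0.657, -0.0, -0.001]
ft_force: [0.2, 0.2, -1.2]
opening: 0.0236
```

```bash
python3 - <<'E'
from h import *
delta([.526,-.0089,.0835])
p=shot("wrist"); cv2.imwrite("pics/u_w.png",p["frame"][100:300,200:440])
E
```

```text
grasp now [ 0.5259 -0.0092  0.1033] yaw 82.21 -> delta cm [0.03 0.01 1.98] turn None
```

View pics/u_w.png

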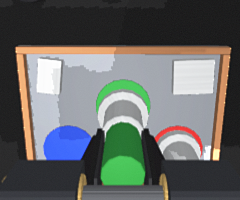

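Request:
carry_out(deltas="2 0 0 1 0; 2 0 0 1.6 0; 2 0 0 1.95 0; 2 0 0 1.95 0; 2 0 0 1.95 0; 5 0 0 1.95 0; 5 0 0 1.95 0; 5 0 0 1.95 0; 5 0 0 0 0; 5 0 0 -3 0")

```text
time_s: 47.7
tcp_pos: [0.5261, -0.0093, 0.3053]
tool_rot: [0.754, 0.657, -0.001, -0.001]
ft_force: [-0.4, 0.3, 1.1]
opening: 0.0499
```

```bash
python3 - <<'E'
from h import *
delta([.5548,-.359,.2])
E
```

```text
grasp now [ 0.5258 -0.0092  0.1343] yaw 82.2 -> delta cm [-34.26   7.6   -6.59] turn None
```

Request:
carry_out(deltas="5 0 0 -3 0; 5 -4 0.9 -7 0; 5 -9 2 -7 0; 5 -14 3.1 -7 0; 5 -19 4.2 -7 0; 5 -24 5.3 -7 0; 5 -29 6.4 -7 0; 5 -34.2 7.6 -7 0; 5 -34.2 7.6 -5 0; 5 -34.2 7.6 -1 0")

```text
time_s: 48.95
tcp_pos: [0.5549, -0.3593, 0.3155]
tool_rot: [0.754, 0.657, 0.0, 0.001]
ft_force: [-0.3, -0.2, 0.1]
opening: 0.0499
```

```bash
python3 - <<'E'
from h import *
delta([.5548,-.359,.082])
p=shot("wrist"); cv2.imwrite("pics/v_w.png",p["frame"])
E
```

```text
grasp now [ 0.5553 -0.3596  0.1445] yaw 82.13 -> delta cm [ 0.06 -0.08  6.25] turn None
```

View pics/v_w.png

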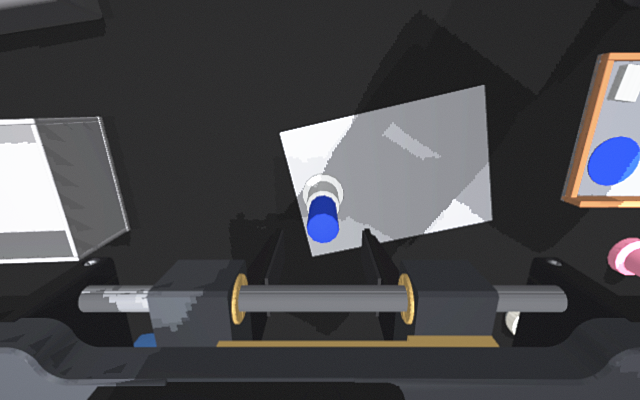

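Request:
carry_out(deltas="5 0 0 2 0; 5 0 0 4 0; 5 0 0 6 0; 5 0 0 6.15 0; 5 0 0 6.15 0; 2 0 0 6.15 0; 2 0 0 6.15 0; 2 0 0 6.15 0; 2 0 0 6.15 0; 2 0 0 6.15 0")

```text
time_s: 50.25
tcp_pos: [0.5551, -0.3585, 0.2539]
tool_rot: [0.754, 0.657, 0.0, 0.0]
ft_force: [-0.6, -0.3, 1.7]
opening: 0.0237
```

Request:
carry_out(deltas="2 0 0 -1 0; 2 0 0 -3 0; 2 0 0 -6 0; 2 0 0 -9 0; 2 0 0 -12 0; 2 0 0 -12 0; 2 0 0 -12 0; 2 0 0 -12 0; 2 0 0 -12 0; 2 0 0 -12 0")

```text
time_s: 51.5
tcp_pos: [0.5551, -0.3584, 0.3732]
tool_rot: [0.754, 0.657, -0.0, -0.0]
ft_force: [0.4, -0.4, -3.2]
opening: 0.0237
```

```bash
python3 - <<'E'
from h import *
delta([.5625,-.0654,.0835])
E
```

```text
grasp now [ 0.555  -0.3584  0.2022] yaw 82.2 -> delta cm [29.12 -3.22 11.88] turn None
```

Request:
carry_out(deltas="2 4 -0.4 0 0; 2 9 -1 0 0; 2 14 -1.5 0 0; 2 19 -2.1 0 0; 2 24 -2.6 0 0; 2 28 -3.1 1 0; 2 29.1 -3.2 4 0; 2 29.1 -3.2 7 0; 2 29.1 -3.2 9 0; 2 29.1 -3.2 9.8 0")

```text
time_s: 52.75
tcp_pos: [0.5628, -0.0657, 0.2747]
tool_rot: [0.754, 0.657, -0.0, -0.001]
ft_force: [0.5, 0.5, -1.8]
opening: 0.0233
```

```bash
python3 - <<'E'
from h import *
delta([.5625,-.0654,.0835])
p=shot("wrist"); cv2.imwrite("pics/w_w.png",p["frame"][100:300,200:440])
E
```

```text
grasp now [ 0.5626 -0.0656  0.1037] yaw 82.21 -> delta cm [ 0.02 -0.01  2.02] turn None
```

View pics/w_w.png

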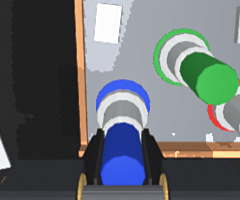

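Request:
carry_out(deltas="2 0 0 1 0; 2 0 0 1.6 0; 2 0 0 1.95 0; 2 0 0 1.95 0; 2 0 0 1.95 0; 5 0 0 1.95 0; 5 0 0 1.95 0; 5 0 0 1.95 0; 5 0 0 0 0; 5 0 0 -3 0")

```text
time_s: 54.05
tcp_pos: [0.5628, -0.0658, 0.3057]
tool_rot: [0.754, 0.657, -0.0, -0.001]
ft_force: [-0.1, -0.2, 0.3]
opening: 0.0499
```

Request:
carry_out(deltas="5 0 0 -3 0; 5 0 0 -6 0; 5 2 2 -9 0; 5 5 5 -10 0; 5 5 7 -10 0; 5 5 7 -10 0; 5 5 7 -10 0; 5 5 7 -10 0; 5 5 7 -10 0; 5 5 7 -10 0")

```text
time_s: 55.3
tcp_pos: [0.6388, -0.0258, 0.4059]
tool_rot: [0.754, 0.657, 0.0, 0.0]
ft_force: [-0.5, -0.0, 0.7]
opening: 0.0496
```

```bash
python3 - <<'E'
from h import *
p=shot("wrist"); cv2.imwrite("pics/x_w.png",p["frame"][:280,150:])
cv2.imwrite("pics/x_z.png",cv2.resize(p["frame"][60:200,230:430],None,fx=4,fy=4,interpolation=cv2.INTER_CUBIC))
for t in ["gauge_red","gauge_blue","gauge_green"]:
  for d in spotter.masks_of(p,t)[:3]: print(t,round(d["score"],2),d["rect"])
hs={"red":(.5765,.0355),"blue":(.5624,-.0654),"green":(.526,-.0089)}
for c,q in hs.items():
    print(c,"expect top px in zoom",((proj(p,[[*q,.104]])-[230,60])*4+1.5).round(),"foot",((proj(p,[[*q,.016]])-[230,60])*4+1.5).round(), "pixels per mm at top", np.linalg.norm(proj(p,[[*q,.104]])-proj(p,[[q[0]+.001,q[1],.104]]))*4)
p=shot("top"); cv2.imwrite("pics/x_t.png",p["frame"])
for d in spotter.masks_of(p,"master")[:2]:
    ys,xs=np.nonzero(d["region"]); ce=np.array([xs.mean(),ys.mean()]); print(d["score"],ce, fitxy(p,cyl(.022,.05,.084),ce,[.55,.29]))
E
```

```text
gauge_red 0.68 [345.2, 105.4, 389.0, 136.5]
gauge_blue 0.93 [256.7, 102.6, 302.4, 139.0]
gauge_green 0.98 [309.3, 183.6, 342.2, 236.4]
gauge_green 0.88 [306.8, 57.8, 342.8, 99.6]
red expect top px in zoom [[591. 257.]] foot [[539. 244.]] pixels per mm at top 4.337852240607533
blue expect top px in zoom [[160. 256.]] foot [[210. 243.]] pixels per mm at top 4.401153087778722
green expect top px in zoom [[376.  55.]] foot [[375.  91.]] pixels per mm at top 4.808781748850774
0.65 [155.20901639 188.33606557] [0.55486931 0.29209316]
0.18 [440.05103359 194.54780362] [ 0.53982526 -0.27150488]
```

View pics/x_z.png

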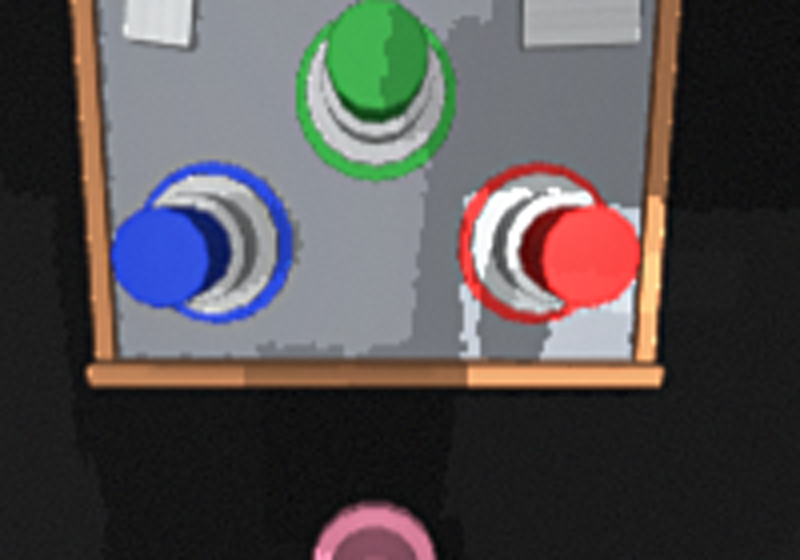

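View pics/x_t.png

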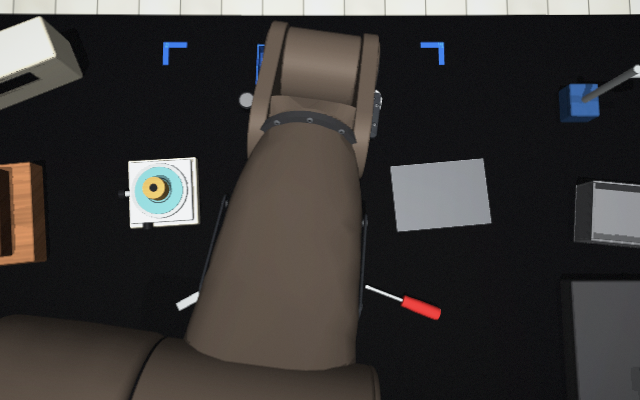

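```bash
python3 - <<'E'
from rig import ctrl
print(ctrl.hand_in()); s=ctrl.get_state(); print(s["time_s"],s["ft_force"])
E
```

```text
the job is handed in; nothing more can be done
None
the job is handed in; nothing more can be done
```

The job is done and handed in, at about 56 s of the 144 s allowed; handing in reports no verdict.

I moved the blue, green and red gauges onto the mat, and the master stayed in place until all three stood there. I then set the master on the glass stage, and finally stood each gauge back on the spot of its own colour. The black and pink look-alikes were not touched.

**Gauges:** in the last wrist picture, all three were upright. Each handle top was within about 1 mm of where it should be for a gauge centred on its spot.

**Master:** the wrist and top pictures both put it within about 1 mm of the stage centre.

**Gripper:** it was open and well clear of everything.

**Disagreements:** the networks had mixed up the red and blue spots and found the look-alikes when asked for the green gauge, so I went by colour. Tray yaw read from the gauge tops also differed by about 1° from the yaw read from the tray corners. I used the corners, and the uncovered spots later agreed with them to within 1 mm. No checks failed.

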